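# Lock the sample rack in its transport dock

### The job

Before the cart is wheeled off, lock the loaded tube rack in its transport dock: press the release paddle beside the lane fully down with a fingertip, and, keeping it down, push the rack's rear end along the lane so that it slides past the sunken stop pin. Push it gently on until it is fully home against the end stop, then let the paddle spring all the way up so that the pin locks the rack in from behind. Press and push only: do not grip, lift or tilt the rack, leave its tubes in place and do not disturb the things round about.

Things in the scene. Friction and masses are not known exactly. Their poses are not given: they have to be found in the camera images.
- dock: Fixed transport dock: low white housing 94 x 451 mm with an open lane for one rack on top; steel lane floor 18 mm above the worktop. Origin on the worktop right under the stop pin, on the lane's centre line. y runs along the lane: open entry towards +y (housing ends at +252 mm), end stop towards -y; the rack is pushed towards -y. The release paddle lies on the -x side. z is up.
- end_stop (a point): Middle of the rubber face of the end stop that closes the lane, 187 mm from the dock's origin towards its -y, 44 mm above the worktop; the stop plate is 64 mm tall over the worktop. The lane is 52.4 mm wide between two guide rails 3 mm thick whose tops are 30 mm above the worktop. Only the pin and this end stop stand in the lane.
- stop (a joint): Spring stop: pin and paddle, one rigid part moving only vertically. 0 = up (pin stands 8 mm above the lane floor, blocks the rack), positive = pressed down, in m, end of travel 0.011. The pin is below the lane floor from 0.008 on. Light spring, about 1 N at the top to 2 N at the bottom; rises by itself when let go, but while the rack stands over the pin its weight keeps the stop at about 0.008.
- paddle (a point): Centre of the release paddle's ribbed top: a dark steel strip 18 mm wide (dock x) and 114 mm long (dock y). The point is at x = -45.5, y = +196 mm in the dock's frame, 52.5 mm above the worktop when up, 41.5 mm fully down. The paddle's inner edge is 36.5 mm from the lane's centre line, 12 mm from the rack's side. Two guide posts in black bushes carry it.
- pin_top (a point): Top of the stop pin, a steel pin of 12 mm diameter in the middle of the lane, directly above the dock's origin; 26 mm above the worktop when up.
- rack: Loose two-row tube rack, 49 (its x) x 178 (its y) x 76 mm, about 0.42 kg, closed 3 mm end plates, open sides. Origin at the centre of its underside. It stands in the lane before the pin, axes along the dock's, its front (-y) end 4 to 30 mm short of the pin. Fully home, its front touches the end stop, its origin is at y = -98 mm in the dock's frame and its rear end is 3 mm past the pin.
- rack_rear (a point): Point on the outer face of the rack's rear (+y) end plate, on its centre line, 30 mm above the rack's underside, so 48 mm above the worktop. The plate is flat, 49 mm wide and 76 mm high. The rear half of the rack holds no tubes.
- tube_01: Loose blue-capped sample tube, 16 mm cap, 96 mm long, standing in a hole of the front half of the rack (its cap reaches 22 mm over the rack's top). Origin at its foot, z up along it.
- tube_03: Loose yellow-capped sample tube, 16 mm cap, 96 mm long, standing in a hole of the front half of the rack (its cap reaches 22 mm over the rack's top). Origin at its foot, z up along it.
- tube_06: Loose green-capped sample tube, 16 mm cap, 96 mm long, standing in a hole of the front half of the rack (its cap reaches 22 mm over the rack's top). Origin at its foot, z up along it.
- tube_10: Loose red-capped sample tube, 16 mm cap, 96 mm long, standing in a hole of the front half of the rack (its cap reaches 22 mm over the rack's top). Origin at its foot, z up along it.
- tube_08: Loose green-capped sample tube, 16 mm cap, 96 mm long, standing in a hole of the front half of the rack (its cap reaches 22 mm over the rack's top). Origin at its foot, z up along it.
- tube_04: Loose yellow-capped sample tube, 16 mm cap, 96 mm long, standing in a hole of the front half of the rack (its cap reaches 22 mm over the rack's top). Origin at its foot, z up along it.
- swab: Bystander: loose white swab, 152 mm long, 8 mm thick, lying on the worktop on the robot's side of the dock. Origin at its middle, lowest point.
- purple_tube: Bystander: loose purple-capped tube, 92 mm long, lying on the worktop on the robot's side of the dock. Origin at its foot end.
- saline_bottle: Bystander: small white bottle with a blue cap, 45 mm in diameter, 80 mm high, standing behind the dock. Origin at the centre of its underside.
- pad_box: Bystander: blue carton, 58 x 88 mm, 62 mm high, standing behind the dock. Origin at the centre of its underside.
Mind the look-alikes: they are no part of the job. Leave any turquoise look-alike of the rack alone.

How it is judged:
By the outcome, as a careful person would: the job done as asked, in the order asked, and still so for the second after the job is handed in, with the robot touching nothing.
It also fails if it takes over 40 s, if anything falls off the work surface, if the arm or the gripper's body presses on something with over 40 N, if the wrist force passes 120 N, or if a joint passes its speed limit or range.

### The arm

A 6-joint arm with a two-finger parallel gripper is mounted at the origin on a cart in front of the work surface, level with it; the furniture and walls round the work are solid. World frame = base frame: x ahead of the robot, y to its left, z up, the work surface at z = 0. Lengths are in m, angles in rad, forces in N, time in s.
With the tool pointing down it reaches from about 0.425 to 0.95 m from the base axis. Payload 3.5 kg.
Tool frame: the origin (TCP) lies between the finger pads; the fingertips stand tcp_to_tips ahead of it and the grasp point (between the pads) is the TCP (tcp_to_tips is the distance from the TCP to the fingertips, in m); z points along the fingers, y is the line along which they close (so a half turn about z gives the same grasp; the last joint's range is limited). The gripper opens to 85 mm and grips with 20 to 120 N. Pads are 22 mm wide; open, the fingers measure 114 mm over their backs; the gripper's body (76 mm by 85 mm) begins 54 mm behind the grasp point. The pads swing forward as they close: fully open they stand 13 mm farther back than shut.
Start: joints at [-1.43, 0.286, 1.577, -0, 1.279, -0.15], TCP at [0.194, -0.647, 0.25] pointing down, gripper open.
Joint ranges: [-2.77, 2.77], [-0.9, 2.22], [0.21, 2.48], [-1.53, 4.67], [0.24, 2.81], [-2.84, 2.84]. Speed limits (rad/s): [2.79, 2.79, 3.14, 3.14, 3.14, 3.14].

### API

Orientations are given as a unit quaternion [w, x, y, z].
In Python, from workcell import * gives the robot as it stands.
- The arm moves only by the shell command python3 -m crank 'ROWS' [FORCE]. ROWS is JSON, a list of rows, each a list of 3 entries, a list of its own where there are three numbers: the shift along the world's x, y, z in cm, then the turn, a rotation vector about the world's x, y, z in degrees, then the finger opening in cm, from 0 to 8.54. A call has 1 to 8 rows; each row shifts and turns the commanded pose from where the row before left it; what a row does not reach is not made up. A row lasts 1/12 s, in which the tool goes at most 41.7 mm and 7.16 degrees, less where a joint would pass 70% of its speed; a pose out of reach is approached as far as the arm can. A call is refused whole if a number of a shift passes 4.17 or a number of a turn 7.16, either way. A call with a gripper value outside its range is refused whole. The fingers move at their own pace and stop on an object; FORCE is the grip in N (left out, the last holds). Time passes only in rows, so rows that do not move let the fingers close. It gives the time, the measured TCP pose, the force, the opening and the grip force at its end, in the units of the state.
- read_state(): the state, without advancing time (a new reading comes with each control period).
- capture(name): name is "side" or "top"; returns a dict with "pixels" (384x512x3 uint8, red, green, blue), "depth" (384x512 float32, m along the optical axis (not along the pixel's ray), 0 where there is no reading), "K" (3x3 intrinsics, pixels), "dist_coeffs" ([k1, k2, p1, p2, k3] as OpenCV has them; the pictures are not rectified), "R" (3x3) and "t" (3): a world point X has camera coordinates R X + t. Camera axes: x right, y down, z forward; pixel columns grow to the right and rows downward; lengths in m; the calibration is good to about 2 mm. A picture is of the moment at which its call begins.
- close_job(): hands the job in; it is judged then, once.
Trained networks look in the newest picture that a camera, given by its name, has taken for a name from the list of things; names that differ only in an ending like _2 or _b are one class to them, and where a whole thing is asked for, a point or a joint stands for the part that bears it (a point fixed in the world has none). Each returns a list of dicts, best first, with "score" (0 to 1); they miss things now and then, are a little off and sometimes report something else, mostly with a low value. They report only what shows in the picture. A call takes as long as a camera call. They do not tell look-alikes from the thing itself.
- boxes_of(camera, query): "at" ([x, y, z] in m, in world coordinates, good to about 4 mm: the middle of the surface that is visible of it).
The state is a dict: "time_s": time; "qpos": joint angles; "joint_velocities": joint speeds; "joint_torque": joint torques, N m; "tcp_pos": TCP position; "orientation": TCP orientation; "contact_force": force on the tool from outside, world axes, zero at the start; "torque": the same for the moment, N m; "width": finger opening in m; "grasp_force": force on a finger pad.
Only numpy, scipy, OpenCV 4.12 (cv2) and the standard library are available. Lean on these libraries where they do the work, as an engineer would, in place of code of your own. Each camera call takes 0.05 s, during which the arm holds its last target. There are 200 camera calls.

## Working session

There is one attempt and no reset: what is moved stays moved. The work goes in short steps, Python scripts to look and compute and a shell command to move; the robot and the scene stay as the last step left them, time stands still between calls to the robot, and variables do not carry over. Pictures are saved under pics/ and viewed, at most 10 in all, crops included, and the job is handed in when it is done.

```bash
mkdir -p pics; cat > h.py <<'E'
import numpy as np, cv2
from workcell import *
def save(c,name): cv2.imwrite('pics/'+name,c['pixels'][:,:,::-1])
E
python3 - <<'E'
from h import *
s=read_state(); print({k:np.round(v,3).tolist() for k,v in s.items()})
import workcell; print([n for n in dir(workcell) if 'tip' in n.lower()], globals().get('tcp_to_tips'))
a=capture('side');b=capture('top')
save(a,'side0.png');save(b,'top0.png')
np.savez('c0.npz',**{f'{n}_{k}':v for n,c in(('side',a),('top',b)) for k,v in c.items()})
for n in('side','top'):
  for q in('rack','dock','paddle','pin_top','end_stop','rack_rear','swab','purple_tube','saline_bottle','pad_box'):
    try: print(n,q,[(round(d['score'],2),np.round(d['at'],3).tolist()) for d in boxes_of(n,q)])
    except Exception as e: print(n,q,e)
E
```

```text
{'time_s': 0.0, 'qpos': [-1.43, 0.287, 1.578, 0.0, 1.279, -0.15], 'joint_velocities': [0.001, 0.001, 0.001, 0.003, -0.001, -0.0], 'joint_torque': [-0.0, -40.599, -29.263, -0.0, 0.006, -0.0], 'tcp_pos': [0.193, -0.646, 0.249], 'orientation': [-0.001, 0.989, 0.145, 0.0], 'contact_force': [-0.713, 0.374, 0.402], 'torque': [0.004, -0.009, -0.01], 'grasp_force': 0.0, 'width': 0.085}
['tcp_to_tips'] 0.019
side rack [(0.77, [0.56, 0.005, 0.073]), (0.6, [0.388, 0.084, 0.013])]
side dock [(0.78, [0.55, -0.111, 0.018]), (0.67, [0.357, -0.219, 0.002])]
side paddle [(0.9, [0.512, 0.048, 0.05])]
side pin_top [(0.68, [0.511, 0.044, 0.054])]
side end_stop [(0.86, [0.545, -0.117, 0.018])]
side rack_rear [(0.61, [0.56, -0.001, 0.071]), (0.59, [0.39, 0.082, 0.014])]
side swab [(0.38, [0.357, -0.22, 0.002])]
side purple_tube [(0.62, [0.415, -0.071, 0.012]), (0.45, [0.56, -0.002, 0.072])]
side saline_bottle [(0.68, [0.757, 0.157, 0.048]), (0.65, [0.559, -0.04, 0.079])]
side pad_box [(0.9, [0.746, 0.041, 0.056])]
top rack [(0.86, [0.566, -0.025, 0.094]), (0.62, [0.391, 0.078, 0.05])]
top dock [(0.87, [0.565, -0.181, 0.018])]
top paddle [(0.76, [0.519, 0.043, 0.052]), (0.61, [0.419, -0.071, 0.007])]
top pin_top [(0.68, [0.514, 0.037, 0.055])]
top end_stop [(0.59, [0.564, -0.184, 0.013])]
top rack_rear [(0.64, [0.392, 0.085, 0.05]), (0.57, [0.569, -0.02, 0.096])]
top swab [(0.51, [0.566, -0.181, 0.015])]
top purple_tube [(0.59, [0.419, -0.071, 0.01])]
top saline_bottle [(0.68, [0.566, -0.023, 0.095]), (0.53, [0.762, 0.138, 0.056])]
top pad_box [(0.95, [0.759, 0.027, 0.061]), (0.47, [0.519, 0.04, 0.054])]
```

View pics/side0.png

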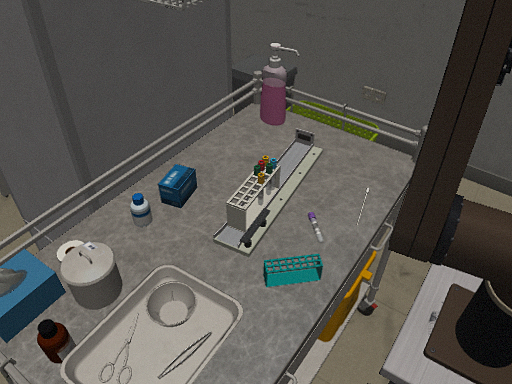

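View pics/top0.png

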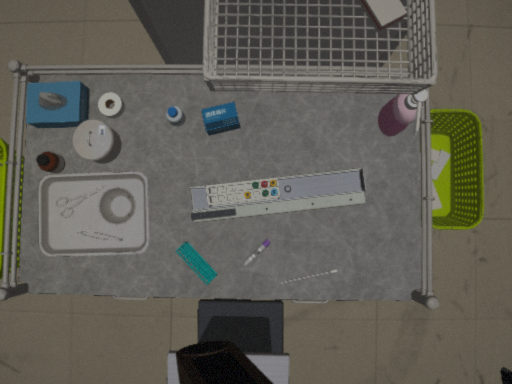

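The side view shows the white rack with coloured caps in the dock (about (252,200)), the dark paddle at (254,227) and the end stop at (303,135). In the top view these are the rack at (243,192), the paddle at (213,213), a ring at (288,188) that is probably the pin, and the end stop at (362,180).

Rack candidates: the white one in the dock (top (243,192)) and the turquoise look-alike (top (197,262), side (293,269)). I choose the white one in the lane, since it matches the description. Next I fit the dock frame.

```bash
cat >> h.py <<'E'
def cloud(c):
    d=c['depth'];v,u=np.nonzero(d>0);z=d[v,u].astype(float)
    n=cv2.undistortPoints(np.stack([u,v],1).astype(np.float64)[:,None],c['K'],c['dist_coeffs'])[:,0]
    P=np.c_[n*z[:,None],z]; return (P-c['t'])@c['R'],u,v,c['pixels'][v,u].astype(int)
E
python3 - <<'E'
from h import *
f=np.load('c0.npz')
for n in('top','side'):
  c={k[len(n)+1:]:f[k] for k in f.files if k.startswith(n+'_')}
  P,u,v,col=cloud(c); x,y,z=P.T
  roi=(x>.46)&(x<.66)&(y>-.3)&(y<.25); br=col.sum(1)
  tab=(x>.4)&(x<.7)&(y<-.3)&(y>-.38); print(n,'table z',np.median(z[tab]).round(4))
  def rect(m,l):
    q=P[m]; r=cv2.minAreaRect(q[:,:2].astype(np.float32)); print(n,l,m.sum(),np.round(r[0],4),np.round(r[1],4),round(r[2],2),'z',np.median(q[:,2]).round(4))
    i=np.argmax(q[:,1]);j=np.argmin(q[:,1]);print('   ends',q[i].round(4),q[j].round(4))
  rect(roi&(br<200)&(z>.04)&(z<.062)&(x<.545)&(y>-.03),'paddle')
  rect(roi&(z>.085)&(z<.1),'racktop')
  rect(roi&(z>.008)&(z<.03),'dock')
  rect(roi&(z>.05)&(z<.075)&(y<-.15),'endstop')
c={k[4:]:f[k] for k in f.files if k.startswith('top_')}
cv2.imwrite('pics/crop0.png',cv2.resize(c['pixels'][160:235,180:380,::-1],(800,300),interpolation=2))
E
```

```text
top table z 0.0018
top paddle 240 [0.5147 0.0397] [0.0151 0.1103] 7.38 z 0.0526
   ends [0.5108 0.0948 0.0488] [ 0.5249 -0.0145  0.0554]
top racktop 846 [ 0.57   -0.0368] [0.0494 0.1783] 7.26 z 0.0939
   ends [0.579  0.0529 0.0935] [ 0.5569 -0.126   0.0923]
top dock 4256 [ 0.5608 -0.0259] [0.1819 0.5525] 2.3 z 0.0192
   ends [0.6099 0.2497 0.0108] [ 0.6308 -0.2996  0.0264]
top endstop 0 [0. 0.] [0. 0.] 0.0 z nan
  return _methods._mean(a, axis=axis, dtype=dtype,
  ret = ret.dtype.type(ret / rcount)
Traceback (most recent call last):
ValueError: attempt to get argmax of an empty sequence
```

```bash
python3 - <<'E'
from h import *
f=np.load('c0.npz')
th=np.radians(7.3);X=np.array([np.cos(th),np.sin(th)]);Y=np.array([-X[1],X[0]]);O=np.array([.5147,.0397])+.0455*X-.196*Y
print('O',O)
for n in('top','side'):
  c={k[len(n)+1:]:f[k] for k in f.files if k.startswith(n+'_')}
  P,u,v,col=cloud(c); z=P[:,2];D=(P[:,:2]-O);dx=D@X;dy=D@Y;br=col.sum(1)
  p=lambda m,l:print(n,l,m.sum(),'x',np.percentile(dx[m],[2,50,98]).round(4),'y',np.percentile(dy[m],[2,50,98]).round(4),'z',np.percentile(z[m],[2,50,98]).round(4)) if m.sum() else print(n,l,0)
  L=(abs(dx)<.07)&(dy>-.22)&(dy<.27)
  p(L&(br<200)&(z>.046)&(z<.062)&(dx<-.03)&(dy>.12),'paddle')
  p(L&(z>.085)&(z<.1),'racktop')
  p(L&(z>.04)&(z<.07)&(dy<-.15),'endstop')
  p(L&(z>.035)&(z<.09)&(abs(dx)<.022)&(dy>.19)&(dy<.22),'rear')
  p(L&(z>.012)&(z<.022)&(abs(dx)<.022)&(dy<-.03),'floor')
c={k[4:]:f[k] for k in f.files if k.startswith('top_')}
a=cv2.resize(c['pixels'][160:235,180:380,::-1],(800,300),interpolation=2)
b=cv2.resize(f['side_pixels'][120:260,200:340,::-1],(300,300),interpolation=2)
cv2.imwrite('pics/crop0.png',np.vstack([a,np.hstack([b,np.zeros((300,500,3),np.uint8)])]))
E
```

```text
O [ 0.58473586 -0.14892987]
top paddle 239 x [-0.0525 -0.0457 -0.0388] y [0.143  0.1968 0.2491] z [0.0482 0.0526 0.0569]
top racktop 846 x [-0.0246 -0.0005  0.0236] y [0.0261 0.1143 0.2004] z [0.0896 0.0939 0.0985]
top endstop 110 x [-0.0303 -0.003   0.025 ] y [-0.1946 -0.1909 -0.1867] z [0.0413 0.0566 0.0674]
top rear 14 x [-0.0182  0.0031  0.0211] y [0.1977 0.1994 0.2004] z [0.037  0.0477 0.0894]
top floor 920 x [-0.0213 -0.0002  0.021 ] y [-0.1884 -0.1102 -0.0329] z [0.0142 0.0186 0.0217]
side paddle 287 x [-0.0552 -0.0479 -0.0394] y [0.1445 0.2036 0.2536] z [0.0482 0.0512 0.0536]
side racktop 757 x [-0.0255 -0.0038  0.0231] y [0.0402 0.1397 0.2046] z [0.0871 0.0926 0.0981]
side endstop 153 x [-0.0308 -0.0034  0.0241] y [-0.1949 -0.1903 -0.1842] z [0.0404 0.0529 0.0641]
side rear 300 x [-0.0215 -0.0001  0.0211] y [0.2019 0.204  0.206 ] z [0.0364 0.0631 0.0889]
side floor 498 x [-0.0208 -0.0017  0.0207] y [-0.1909 -0.1149 -0.0355] z [0.0144 0.0173 0.0205]
```

View pics/crop0.png

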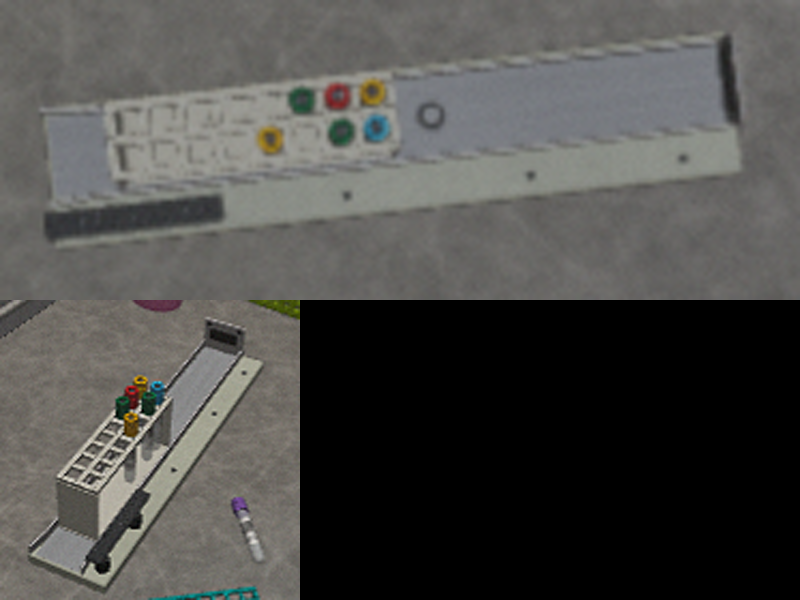

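The crop confirms the choice: the white rack in the lane with six capped tubes in its front half and the dark paddle at lower left. The turquoise one lies outside the dock. I'll turn the tool so that one finger stands over the paddle and the other behind the rack.

```bash
python3 -m crank '[[[1.7,3.6,0],[0,0,4.03],3.1],[[1.7,3.6,0],[0,0,4.03],3.1],[[1.7,3.6,0],[0,0,4.03],3.1],[[1.7,3.6,0],[0,0,4.03],3.1],[[1.7,3.6,0],[0,0,4.03],3.1],[[1.7,3.6,0],[0,0,4.03],3.1],[[1.7,3.6,0],[0,0,4.03],3.1]]' 20
python3 -m crank '[[[1.7,3.6,0],[0,0,4.03],3.1],[[1.7,3.6,0],[0,0,4.03],3.1],[[1.7,3.6,0],[0,0,4.03],3.1],[[1.7,3.6,0],[0,0,4.03],3.1],[[1.7,3.6,0],[0,0,4.03],3.1],[[1.7,3.6,0],[0,0,4.03],3.1],[[1.7,3.6,0],[0,0,4.03],3.1]]'
python3 -m crank '[[[1.7,3.6,0],[0,0,4.03],3.1],[[1.7,3.6,0],[0,0,4.03],3.1],[[1.7,3.6,0],[0,0,4.03],3.1],[[1.7,3.6,0],[0,0,4.03],3.1],[[1.7,3.6,0],[0,0,4.03],3.1],[[1.7,3.6,0],[0,0,4.03],3.1],[[0,0,0],[0,0,0],3.1]]'
cat >> h.py <<'E'
from scipy.spatial.transform import Rotation as R_
O=np.array([.58474,-.14893]);th=np.radians(7.3);X=np.array([np.cos(th),np.sin(th)]);Y=np.array([-X[1],X[0]])
def rep():
    s=read_state();p=np.array(s['tcp_pos']);q=s['orientation'];M=R_.from_quat([q[1],q[2],q[3],q[0]]).as_matrix();d=p[:2]-O
    F=np.array(s['contact_force'])
    print('t',round(s['time_s'],2),'dock xy mm',(d@X*1e3).round(1),(d@Y*1e3).round(1),'z',(p[2]*1e3).round(1),'w',round(s['width']*1e3,1),
     'ydir',np.degrees(np.arctan2(M[1,1],M[0,1])).round(1),'zax',M[:,2].round(3),'Fdock',(F[:2]@X).round(1),(F[:2]@Y).round(1),F[2].round(1))
E
python3 -c "
from h import *
rep()"
```

```text
time_s: 1.68
tcp_pos: [0.313, -0.3929, 0.2505]
orientation: [0.0, 0.924, 0.383, 0.0]
contact_force: [0.7, -0.7, -0.5]
width: 0.031
grasp_force: 0.0
time_s: 2.27
tcp_pos: [0.432, -0.1408, 0.2508]
orientation: [0.001, 0.802, 0.597, 0.0]
contact_force: [0.7, -0.8, -0.5]
width: 0.0311
grasp_force: 0.0
time_s: 2.85
tcp_pos: [0.5351, 0.0787, 0.2506]
orientation: [-0.0, 0.658, 0.753, 0.001]
contact_force: [-1.0, 0.5, -0.5]
width: 0.0313
grasp_force: 0.0
t 2.85 dock xy mm -20.3 232.1 z 250.6 w 31.3 ydir 7.7 zax [ 0.002  0.002 -1.   ] Fdock -0.9 0.6 -0.5
```

```bash
python3 -m crank '[[[-0.2,-0.6,-4],[0,0,-0.4],3.1],[[0,0,-4],[0,0,0],3.1],[[0,0,-4],[0,0,0],3.1],[[0,0,-3],[0,0,0],3.1],[[0,0,-1],[0,0,0],3.1],[[0,0,0],[0,0,0],3.1]]'
python3 - <<'E'
from h import *
rep()
a=capture('side');b=capture('top')
cv2.imwrite('pics/chk1.png',np.hstack([cv2.resize(a['pixels'][150:270,190:310,::-1],(400,400),interpolation=2),cv2.resize(b['pixels'][150:250,170:270,::-1],(400,400),interpolation=2)]))
E
```

```text
time_s: 3.35
tcp_pos: [0.5291, 0.0672, 0.0872]
orientation: [-0.003, 0.664, 0.748, -0.002]
contact_force: [-0.8, -0.3, 0.5]
width: 0.031
grasp_force: 0.0
t 3.35 dock xy mm -27.7 221.4 z 87.2 w 31.0 ydir 6.8 zax [-0.007  0.    -1.   ] Fdock -0.9 -0.2 0.5
```

View pics/chk1.png

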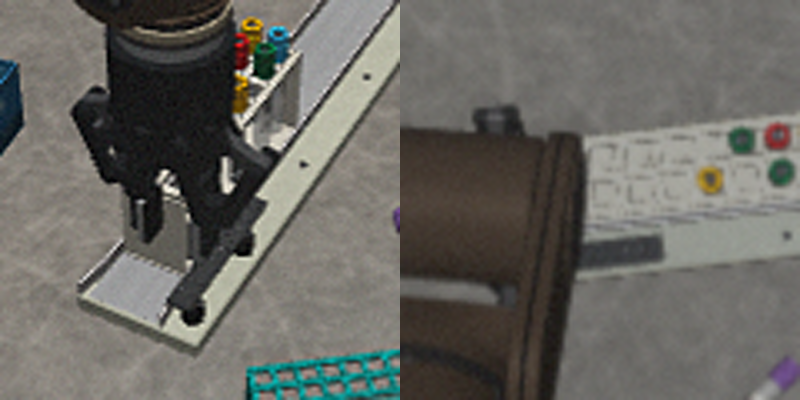

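The side crop (left) shows one finger over the paddle at about (205,235) and the other behind the rack's rear plate at about (147,210), as wanted. I let it settle and read the pose before pressing.

```bash
python3 -m crank '[[[0.3,0.2,0],[0,0,0.4],3.1],[[0,0,0],[0,0,0],3.1],[[0,0,0],[0,0,0],3.1]]'; python3 -c "
from h import *
rep()"; python3 -m crank '[[[0,0,-0.6],[0,0,0],3.1],[[0,0,-0.6],[0,0,0],3.1],[[0,0,0],[0,0,0],3.1]]'; python3 -c "
from h import *
rep()"
```

```text
time_s: 3.7
tcp_pos: [0.5363, 0.0694, 0.0927]
orientation: [0.002, 0.661, 0.751, 0.001]
contact_force: [-1.4, -0.0, -0.0]
width: 0.0309
grasp_force: 0.0
t 3.7 dock xy mm -20.3 222.7 z 92.7 w 30.9 ydir 7.3 zax [ 0.004 -0.    -1.   ] Fdock -1.4 0.2 -0.0
time_s: 3.95
tcp_pos: [0.5335, 0.0694, 0.0769]
orientation: [-0.001, 0.661, 0.75, -0.001]
contact_force: [-1.4, 0.2, -0.3]
width: 0.0309
grasp_force: 0.0
t 3.95 dock xy mm -23.1 223.1 z 76.9 w 30.9 ydir 7.3 zax [-0.002  0.    -1.   ] Fdock -1.4 0.4 -0.3
```

```bash
python3 -m crank '[[[0,0,-0.4],[0,0,0],3.1],[[0,0,-0.4],[0,0,0],3.1],[[0,0,-0.3],[0,0,0],3.1],[[0,0,0],[0,0,0],3.1]]'; python3 -c "
from h import *
rep()"; python3 -m crank '[[[0,0,-0.3],[0,0,0],3.1],[[0,0,-0.2],[0,0,0],3.1],[[0,0,0],[0,0,0],3.1]]'; python3 - <<'E'
from h import *
rep()
c=capture('side');P,u,v,col=cloud(c);D=P[:,:2]-O;dx=D@X;dy=D@Y;z=P[:,2]
m=(dx<-.037)&(dx>-.054)&(dy>.14)&(dy<.2)&(z>.03)&(z<.06)&(col.sum(1)<200);print('paddle z',np.percentile(z[m],[10,50,90]).round(4),m.sum())
E
```

```text
time_s: 4.28
tcp_pos: [0.5344, 0.0694, 0.0667]
orientation: [-0.0, 0.661, 0.75, -0.0]
contact_force: [0.5, -0.1, 1.7]
width: 0.0309
grasp_force: 0.7
t 4.28 dock xy mm -22.2 222.9 z 66.7 w 30.9 ydir 7.3 zax [-0.001  0.    -1.   ] Fdock 0.5 -0.2 1.7
time_s: 4.53
tcp_pos: [0.5347, 0.0693, 0.0621]
orientation: [0.0, 0.661, 0.75, 0.0]
contact_force: [0.1, 0.6, 1.4]
width: 0.031
grasp_force: 0.8
t 4.53 dock xy mm -21.9 222.9 z 62.1 w 31.0 ydir 7.3 zax [ 0. -0. -1.] Fdock 0.2 0.6 1.4
paddle z [0.041  0.0427 0.0444] 39
```

```bash
python3 -m crank '[[[0,0,-0.15],[0,0,0],3.1],[[0,0,0],[0,0,0],3.1],[[0,0,0],[0,0,0],3.1]]';  python3 -m crank '[[[0,0,-0.15],[0,0,0],3.1],[[0,0,0],[0,0,0],3.1],[[0,0,0],[0,0,0],3.1]]'; python3 -c "
from h import *
rep()"
```

```text
time_s: 4.83
tcp_pos: [0.5347, 0.0693, 0.061]
orientation: [0.0, 0.661, 0.75, 0.0]
contact_force: [0.4, -0.7, 1.7]
width: 0.0312
grasp_force: 0.9
time_s: 5.08
tcp_pos: [0.5347, 0.0694, 0.0595]
orientation: [0.0, 0.661, 0.75, 0.0]
contact_force: [0.3, 0.2, 1.8]
width: 0.0311
grasp_force: 1.3
t 5.08 dock xy mm -21.9 222.9 z 59.5 w 31.1 ydir 7.3 zax [ 0. -0. -1.] Fdock 0.3 0.1 1.8
```

```bash
python3 -m crank '[[[0,0,-0.1],[0,0,0],3.1],[[0,0,0],[0,0,0],3.1],[[0,0,0],[0,0,0],3.1]]';  python3 -m crank '[[[0,0,-0.05],[0,0,0],3.1],[[0,0,0],[0,0,0],3.1],[[0,0,0],[0,0,0],3.1]]'; python3 -c "
from h import *
rep()"
```

```text
time_s: 5.33
tcp_pos: [0.5348, 0.0694, 0.0593]
orientation: [-0.0, 0.661, 0.751, -0.0]
contact_force: [-1.5, 0.1, 7.5]
width: 0.031
grasp_force: 3.7
time_s: 5.58
tcp_pos: [0.5348, 0.0694, 0.0592]
orientation: [-0.0, 0.661, 0.751, -0.0]
contact_force: [-3.5, 0.4, 9.3]
width: 0.031
grasp_force: 4.8
t 5.58 dock xy mm -21.8 222.9 z 59.2 w 31.0 ydir 7.3 zax [-0.001 -0.    -1.   ] Fdock -3.4 0.8 9.3
```

The paddle is fully down: at 59.2 mm TCP height the force jumps from 1.8 N to 9 N. Now I push gently along the lane with it held there.

```bash
python3 -m crank '[[[0.03,-0.2,0],[0,0,0],3.1],[[0.04,-0.3,0],[0,0,0],3.1],[[0.04,-0.3,0],[0,0,0],3.1],[[0.04,-0.3,0],[0,0,0],3.1],[[0.04,-0.3,0],[0,0,0],3.1],[[0.04,-0.3,0],[0,0,0],3.1]]'; python3 - <<'E'
from h import *
rep()
E
python3 -m crank '[[[0.04,-0.3,0],[0,0,0],3.1],[[0.04,-0.3,0],[0,0,0],3.1],[[0.04,-0.3,0],[0,0,0],3.1],[[0.04,-0.3,0],[0,0,0],3.1],[[0,0,0],[0,0,0],3.1]]';  python3 - <<'E'
from h import *
rep()
c=capture('side');P,u,v,col=cloud(c);D=P[:,:2]-O;dx=D@X;dy=D@Y;z=P[:,2]
m=(abs(dx)<.02)&(dy>.12)&(dy<.26)&(z>.03)&(z<.088)&(col.min(1)>90);print('rear y',np.percentile(dy[m],[10,50,90]).round(4),m.sum())
m=(abs(dx)<.03)&(z>.088)&(z<.098)&(dy<.25);print('racktop y',np.percentile(dy[m],[1,99]).round(4))
E
```

```text
time_s: 6.08
tcp_pos: [0.5376, 0.0545, 0.0593]
orientation: [-0.001, 0.662, 0.75, 0.002]
contact_force: [-0.2, 8.4, 8.3]
width: 0.0311
grasp_force: 4.4
t 6.08 dock xy mm -20.9 207.7 z 59.3 w 31.1 ydir 7.2 zax [ 0.001  0.005 -1.   ] Fdock 0.9 8.4 8.3
time_s: 6.5
tcp_pos: [0.5393, 0.042, 0.0593]
orientation: [-0.001, 0.662, 0.75, 0.002]
contact_force: [-1.3, 6.6, 9.2]
width: 0.0311
grasp_force: 4.4
t 6.5 dock xy mm -20.8 195.2 z 59.3 w 31.1 ydir 7.2 zax [ 0.001  0.004 -1.   ] Fdock -0.4 6.8 9.2
rear y [0.1815 0.1822 0.2053] 7
racktop y [-1.609   0.2096]
```

```bash
for i in 1; do python3 -m crank '[[[0.04,-0.3,0],[0,0,0],3.1],[[0.04,-0.3,0],[0,0,0],3.1],[[0.04,-0.3,0],[0,0,0],3.1],[[0.04,-0.3,0],[0,0,0],3.1],[[0.04,-0.3,0],[0,0,0],3.1],[[0.04,-0.3,0],[0,0,0],3.1]]'; done; python3 - <<'E'
from h import *
rep()
a=capture('side');b=capture('top')
cv2.imwrite('pics/chk2.png',np.hstack([cv2.resize(a['pixels'][120:260,190:330,::-1],(400,400),interpolation=2),cv2.resize(b['pixels'][150:250,200:300,::-1],(400,400),interpolation=2)]))
E
```

```text
time_s: 7.05
tcp_pos: [0.5416, 0.0245, 0.0593]
orientation: [-0.001, 0.662, 0.75, 0.002]
contact_force: [-0.2, 8.8, 8.6]
width: 0.0311
grasp_force: 4.5
t 7.05 dock xy mm -20.8 177.5 z 59.3 w 31.1 ydir 7.2 zax [ 0.001  0.005 -1.   ] Fdock 0.9 8.8 8.6
```

View pics/chk2.png

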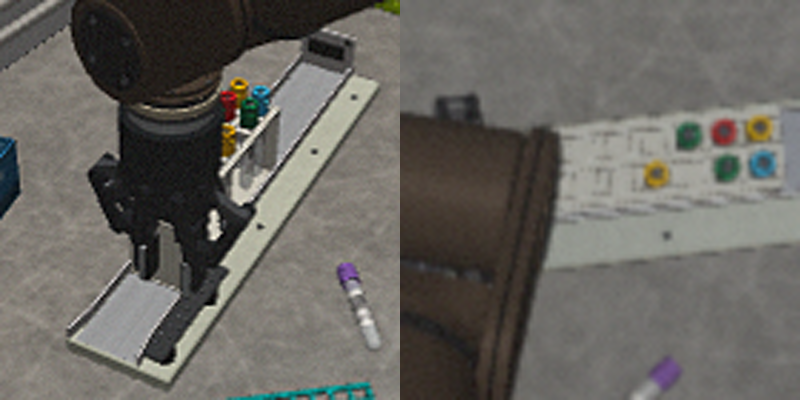

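The crop shows the paddle pressed and the rack sliding with the finger at its rear. Its front is over the pin, and all six tubes are still in place. I keep going with the paddle held.

```bash
python3 -m crank '[[[0.05,-0.4,0],[0,0,0],3.1],[[0.05,-0.4,0],[0,0,0],3.1],[[0.05,-0.4,0],[0,0,0],3.1],[[0.05,-0.4,0],[0,0,0],3.1],[[0.05,-0.4,0],[0,0,0],3.1],[[0.05,-0.4,0],[0,0,0],3.1],[[0.05,-0.4,0],[0,0,0],3.1],[[0.05,-0.4,0],[0,0,0],3.1]]'
python3 -m crank '[[[0.05,-0.4,0],[0,0,0],3.1],[[0.05,-0.4,0],[0,0,0],3.1],[[0.05,-0.4,0],[0,0,0],3.1],[[0.05,-0.4,0],[0,0,0],3.1],[[0.05,-0.4,0],[0,0,0],3.1],[[0.05,-0.4,0],[0,0,0],3.1],[[0.05,-0.4,0],[0,0,0],3.1],[[0.05,-0.4,0],[0,0,0],3.1]]'
python3 -c "
from h import *
rep()"
```

```text
time_s: 7.82
tcp_pos: [0.5456, -0.0074, 0.0593]
orientation: [-0.001, 0.662, 0.75, 0.002]
contact_force: [-0.7, 9.6, 9.8]
width: 0.0312
grasp_force: 4.4
time_s: 8.48
tcp_pos: [0.5484, -0.0418, 0.0572]
orientation: [-0.001, 0.661, 0.75, -0.0]
contact_force: [-0.3, 3.0, 0.6]
width: 0.031
grasp_force: 0.0
t 8.48 dock xy mm -22.5 110.9 z 57.2 w 31.0 ydir 7.3 zax [-0.001  0.    -1.   ] Fdock 0.1 3.0 0.6
```

```bash
python3 -m crank '[[[0.05,-0.4,0],[0,0,0],3.1],[[0.05,-0.4,0],[0,0,0],3.1],[[0.05,-0.4,0],[0,0,0],3.1],[[0.05,-0.4,0],[0,0,0],3.1],[[0.05,-0.4,0],[0,0,0],3.1],[[0.05,-0.4,0],[0,0,0],3.1],[[0.05,-0.4,0],[0,0,0],3.1],[[0.05,-0.4,0],[0,0,0],3.1]]'
python3 -m crank '[[[0.05,-0.4,0],[0,0,0],3.1],[[0.05,-0.4,0],[0,0,0],3.1],[[0.05,-0.4,0],[0,0,0],3.1],[[0.05,-0.4,0],[0,0,0],3.1],[[0.05,-0.4,0],[0,0,0],3.1],[[0.05,-0.4,0],[0,0,0],3.1],[[0.05,-0.4,0],[0,0,0],3.1],[[0.04,-0.3,0],[0,0,0],3.1]]'
python3 -m crank '[[[0.04,-0.3,0],[0,0,0],3.1],[[0.04,-0.3,0],[0,0,0],3.1],[[0.04,-0.3,0],[0,0,0],3.1],[[0.04,-0.3,0],[0,0,0],3.1],[[0.02,-0.2,0],[0,0,0],3.1],[[0,0,0],[0,0,0],3.1],[[0,0,0],[0,0,0],3.1]]'
python3 - <<'E'
from h import *
rep()
c=capture('top');P,u,v,col=cloud(c);D=P[:,:2]-O;dx=D@X;dy=D@Y;z=P[:,2]
m=(abs(dx)<.024)&(z>.088)&(z<.098)&(dy<.0)&(dy>-.25);print('racktop front y',np.percentile(dy[m],[1,2,5]).round(4),m.sum())
E
```

```text
time_s: 9.15
tcp_pos: [0.5529, -0.074, 0.0578]
orientation: [-0.0, 0.661, 0.75, -0.0]
contact_force: [-0.8, 2.2, -0.2]
width: 0.0312
grasp_force: 0.0
time_s: 9.82
tcp_pos: [0.5569, -0.1052, 0.0579]
orientation: [0.0, 0.661, 0.75, 0.0]
contact_force: [-0.4, 2.6, 0.6]
width: 0.0309
grasp_force: 0.0
time_s: 10.4
tcp_pos: [0.5587, -0.119, 0.0579]
orientation: [0.0, 0.661, 0.75, -0.0]
contact_force: [-0.6, 0.5, -0.8]
width: 0.0312
grasp_force: 0.0
t 10.4 dock xy mm -22.1 33.0 z 57.9 w 31.2 ydir 7.2 zax [ 0.    -0.001 -1.   ] Fdock -0.5 0.5 -0.8
racktop front y [-0.1579 -0.1573 -0.1549] 417
```

```bash
python3 -m crank '[[[0.03,-0.2,0],[0,0,0],3.1],[[0.04,-0.3,0],[0,0,0],3.1],[[0.04,-0.3,0],[0,0,0],3.1],[[0.04,-0.3,0],[0,0,0],3.1],[[0.04,-0.3,0],[0,0,0],3.1],[[0.04,-0.3,0],[0,0,0],3.1],[[0.04,-0.3,0],[0,0,0],3.1],[[0.03,-0.2,0],[0,0,0],3.1]]'
python3 -m crank '[[[0.02,-0.15,0],[0,0,0],3.1],[[0.02,-0.15,0],[0,0,0],3.1],[[0,0,0],[0,0,0],3.1]]'
python3 - <<'E'
from h import *
rep()
c=capture('side');P,u,v,col=cloud(c);D=P[:,:2]-O;dx=D@X;dy=D@Y;z=P[:,2]
m=(dx<-.037)&(dx>-.054)&(dy>.15)&(dy<.245)&(z>.03)&(z<.06)&(col.sum(1)<200);print('paddle z',np.percentile(z[m],[10,50,90]).round(4),m.sum())
E
```

```text
time_s: 11.12
tcp_pos: [0.5617, -0.1411, 0.0579]
orientation: [0.0, 0.661, 0.75, 0.0]
contact_force: [0.3, 2.8, 0.8]
width: 0.0307
grasp_force: 0.0
time_s: 11.37
tcp_pos: [0.5621, -0.1442, 0.0579]
orientation: [0.0, 0.661, 0.75, -0.0]
contact_force: [0.5, 1.7, 1.4]
width: 0.0311
grasp_force: 0.0
t 11.37 dock xy mm -21.8 7.6 z 57.9 w 31.1 ydir 7.3 zax [ 0.    -0.001 -1.   ] Fdock 0.7 1.6 1.4
paddle z [0.0492 0.0514 0.053 ] 211
```

```bash
for k in 1; do python3 -m crank '[[[0.01,-0.1,0],[0,0,0],3.1],[[0,0,0],[0,0,0],3.1],[[0,0,0],[0,0,0],3.1]]'; done; python3 -c "
from h import *
rep()"; python3 -m crank '[[[0.01,-0.1,0],[0,0,0],3.1],[[0,0,0],[0,0,0],3.1],[[0,0,0],[0,0,0],3.1]]';python3 -c "
from h import *
rep()"
```

```text
time_s: 11.67
tcp_pos: [0.5621, -0.1447, 0.0579]
orientation: [0.0, 0.661, 0.75, -0.0]
contact_force: [-1.1, 1.2, 0.6]
width: 0.031
grasp_force: 0.0
t 11.67 dock xy mm -21.9 7.1 z 57.9 w 31.0 ydir 7.3 zax [ 0. -0. -1.] Fdock -1.0 1.3 0.6
time_s: 11.92
tcp_pos: [0.5621, -0.1456, 0.0578]
orientation: [-0.0, 0.661, 0.75, 0.0]
contact_force: [-0.2, 3.4, -0.2]
width: 0.0313
grasp_force: 0.0
t 11.92 dock xy mm -22.0 6.2 z 57.8 w 31.3 ydir 7.3 zax [-0.  0. -1.] Fdock 0.3 3.4 -0.2
```

```bash
python3 -m crank '[[[0.01,-0.1,0],[0,0,0],3.1],[[0,0,0],[0,0,0],3.1],[[0,0,0],[0,0,0],3.1]]'; python3 -m crank '[[[0.01,-0.1,0],[0,0,0],3.1],[[0,0,0],[0,0,0],3.1],[[0,0,0],[0,0,0],3.1]]'; python3 -c "
from h import *
rep()"
```

```text
time_s: 12.17
tcp_pos: [0.5622, -0.1466, 0.0578]
orientation: [-0.0, 0.661, 0.75, -0.0]
contact_force: [-0.5, 2.5, 1.1]
width: 0.0307
grasp_force: 0.0
time_s: 12.42
tcp_pos: [0.5622, -0.1469, 0.0578]
orientation: [-0.001, 0.661, 0.75, 0.0]
contact_force: [-1.2, 5.9, 1.4]
width: 0.0313
grasp_force: 0.0
t 12.42 dock xy mm -22.1 4.9 z 57.8 w 31.3 ydir 7.3 zax [-0.001  0.002 -1.   ] Fdock -0.4 6.0 1.4
```

```bash
python3 -m crank '[[[0.01,-0.1,0],[0,0,0],3.1],[[0,0,0],[0,0,0],3.1],[[0,0,0],[0,0,0],3.1]]'; python3 - <<'E'
from h import *
rep()
a=capture('side');b=capture('top')
for n,c in(('s',a),('t',b)):
  P,u,v,col=cloud(c);D=P[:,:2]-O;dx=D@X;dy=D@Y;z=P[:,2]
  m=(dx<-.037)&(dx>-.054)&(dy>.15)&(dy<.245)&(z>.03)&(z<.06)&(col.sum(1)<200);print(n,'paddle z',np.percentile(z[m],[10,50,90]).round(4),m.sum())
  m=(abs(dx)<.024)&(z>.088)&(z<.098)&(dy<.0)&(dy>-.25);print('front y',np.percentile(dy[m],[1,2,5]).round(4),m.sum())
E
```

```text
time_s: 12.67
tcp_pos: [0.5622, -0.1469, 0.0578]
orientation: [-0.002, 0.661, 0.751, 0.001]
contact_force: [-1.0, 8.4, 3.7]
width: 0.0314
grasp_force: 0.0
t 12.67 dock xy mm -22.1 4.9 z 57.8 w 31.4 ydir 7.3 zax [-0.001  0.003 -1.   ] Fdock 0.1 8.5 3.7
s paddle z [0.0491 0.0514 0.0529] 213
front y [-0.1805 -0.1771 -0.1706] 68
t paddle z [0.0502 0.0528 0.0557] 171
front y [-0.1863 -0.185  -0.1829] 389
```

The rack is home: the force rises to 8.5 N without motion, its front reads -186 mm, and the paddle is back at 52.8 mm. I back off and rise.

```bash
python3 -m crank '[[[-0.04,0.3,0],[0,0,0],3.1],[[-0.08,0.6,0],[0,0,0],3.1],[[-0.1,0.8,0],[0,0,0],3.1],[[0,0,1.5],[0,0,0],3.1],[[0,0,3],[0,0,0],3.1],[[0,0,4],[0,0,0],3.1],[[0,0,4],[0,0,0],3.1],[[0,0,4],[0,0,0],3.1]]'
python3 -m crank '[[[-1,3.5,1],[0,0,0],3.1],[[-1,3.8,0],[0,0,0],3.1],[[-1,3.8,0],[0,0,0],3.1],[[-1,3.8,0],[0,0,0],3.1],[[0,3.8,0],[0,0,0],3.1],[[0,3.8,0],[0,0,0],3.1],[[0,0,0],[0,0,0],3.1],[[0,0,0],[0,0,0],3.1]]'
python3 - <<'E'
from h import *
rep()
a=capture('side');b=capture('top')
for n,c in(('s',a),('t',b)):
  P,u,v,col=cloud(c);D=P[:,:2]-O;dx=D@X;dy=D@Y;z=P[:,2]
  m=(dx<-.037)&(dx>-.054)&(dy>.15)&(dy<.245)&(z>.03)&(z<.06)&(col.sum(1)<200);print(n,'paddle z',np.percentile(z[m],[10,50,90]).round(4),m.sum())
  m=(abs(dx)<.022)&(z>.088)&(z<.098)&(dy<.05)&(dy>-.25);print('racktop y',np.percentile(dy[m],[1,2,98,99]).round(4),m.sum())
cv2.imwrite('pics/end.png',np.hstack([cv2.resize(a['pixels'][110:260,200:350,::-1],(400,400),interpolation=2),cv2.resize(b['pixels'][140:240,280:380,::-1],(400,400),interpolation=2)]))
E
```

```text
time_s: 13.43
tcp_pos: [0.5597, -0.1314, 0.2242]
orientation: [-0.0, 0.661, 0.75, -0.0]
contact_force: [1.0, -0.6, -0.1]
width: 0.0307
grasp_force: 0.0
time_s: 14.1
tcp_pos: [0.5198, 0.0951, 0.2328]
orientation: [0.0, 0.659, 0.752, -0.0]
contact_force: [0.7, -0.0, 0.4]
width: 0.0314
grasp_force: 0.0
t 14.1 dock xy mm -33.4 250.3 z 232.8 w 31.4 ydir 7.5 zax [ 0.    -0.001 -1.   ] Fdock 0.7 -0.1 0.4
s paddle z [0.0492 0.0514 0.0527] 214
racktop y [-0.1653 -0.1572 -0.0076 -0.0067] 381
t paddle z [0.0498 0.0528 0.0556] 170
racktop y [-0.1856 -0.1842 -0.0113 -0.0104] 620
```

View pics/end.png

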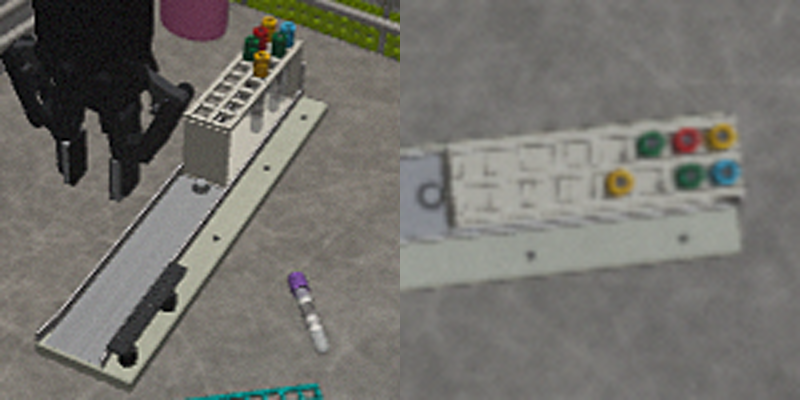

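The last picture shows the rack against the end stop with its tubes in place (left crop). The pin stands up just behind its rear plate at about (200,188), the paddle is up, and the gripper is clear.

```bash
python3 -c "
from workcell import *
print(close_job())"
```

```text
the job is handed in; nothing more can be done
None
```

The rack is fully home against the end stop, with the pin locked up behind it, the paddle fully up and all six tubes in place; I handed the job in at about 14 s of robot time, with the robot touching nothing.

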